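# Shut and latch the food carrier

## Task

Make the metal food carrier ready for transport, pushing with the fingertips only: press its lid down until it is fully shut, then push the catch lever on its front over its dead point, towards the lid, until it snaps into lock on the lid. Pinch and lift nothing, raise the lid no further, leave the jar and cup where they stand, and finish clear of everything.

Things in the scene. Friction and masses are not known exactly. Their poses are not given: they have to be found in the camera images.
- carrier: Plain aluminium food carrier bolted to the bench: 240 mm deep (its x), 300 wide (its y), 100 high without lid. Origin: centre of its underside, on the bench. Its -x side is the front: it bears the catch and roughly faces the robot. Lid hinge line along y at x = +120, z = 100 mm. Black side grips 100 long, 8 deep, 65 mm high, at y = +-150. Place and yaw differ each run.
- lid_front (a point): Middle of the lid's front edge, on its top face, 240 mm from the hinge line; 110.5 mm above the bench when fully shut, 190 to 245 at the start. Plate 10 mm thick, 0.5 kg; its stiff hinge stays where left; 3 to 5 N down near the front closes it. A black bar handle (100 mm along y, 12 thick, 32 tall) stands mid-width 140 mm from the hinge line; the lid is bare 150 to 240 mm from it.
- catch (a joint): Angle of the over-centre lever, rad, about a level axis along the carrier's y. 0: open, leaning 30 degrees from upright to the front, away from the lid; 0.52 upright; 0.78 dead point; 1.6 locked, leaning 62 degrees over the lid, its nose on the lid. A spring drives it back to 0 if let go before the dead point, on to 1.6 once past it. Takes about 5 N at the grip, pushed along its arc.
- catch_grip (a point): Centre of the lever's black cross grip, a bar 44 mm long along the carrier's y and 16 mm in diameter, 85 mm from the pivot; moves with the lever. The lever below it is a steel flat 26 mm wide and 8 mm thick. A short steel nose (12 mm thick) stands out 35 mm from the pivot, on the lid's side of the lever.
- catch_pivot (a point): Centre of the catch's pivot, fixed at x = -138, y = 0, z = 122.5 mm in the carrier's frame, between two steel cheeks (47 mm wide overall, 40 to 135 mm above the bench, 119 to 163 mm ahead of the carrier's middle).
- jar: Bystander, loose: closed glass jar with steel cap, 70 mm in diameter, 100 mm tall. Origin: centre of its underside.
- cup: Bystander, loose: open steel cup, 76 mm across the rim, 85 mm tall. Origin: centre of its underside.

How it is judged:
By the outcome, as a careful person would: the job done as asked, in the order asked, and still so for the second after the job is handed in, with the robot touching nothing.
It also fails if it takes over 40 s, if anything falls off the work surface, if the arm or the gripper's body presses on something with over 40 N, if the wrist force passes 120 N, or if a joint passes its speed limit or range.

## Robot

A 7-joint arm with a two-finger parallel gripper is mounted at the origin on the work surface. World frame = base frame: x ahead of the robot, y to its left, z up, the work surface at z = 0. Lengths are in m, angles in degrees, forces in N, time in s.
With the tool pointing down it reaches from about 0.425 to 0.875 m from the base axis. Payload 4.7 kg.
Tool frame: the origin (TCP) lies at the very end of the fingers, on their centre line; the grasp point (between the pads) lies 19 mm behind it; z points along the fingers, y is the line along which they close (so a half turn about z gives the same grasp; the last joint's range is limited). The gripper opens to 87 mm and grips with 3 to 60 N. Pads are 19 mm wide; open, the fingers measure 117 mm over their backs; the gripper's body (75 mm by 190 mm) begins 51 mm behind the grasp point.
Start: joints at [76.553, 18.392, -4.016, 83.108, 1.295, 78.541, -3.26], TCP at [0.16, -0.63, 0.223] pointing down, gripper open.
Joint ranges: [-163.93, 163.93], [-17.29, 119.83], [-79.2, 71.16], [3.27, 140.29], [-89.18, 269.18], [5.43, 117.66], [-154.24, 154.24]. Speed limits (degrees/s): [147.25, 147.25, 180, 180, 180, 180, 180].

## Interface

Orientations are given as [roll, pitch, yaw] about the fixed x, y, z axes, in that order (R = Rz(yaw) Ry(pitch) Rx(roll)).
In Python, from cell import get_obs, read_camera, sign_off, silhouettes gives the robot as it stands.
- The arm moves only by the tool play_rows, never from a script. Its argument "steps" is a list that holds one entry, the list of rows, each a list of 7 numbers: the shift along the tool's x, y, z in m, then the turn, a rotation vector about the tool's x, y, z in rad, then the finger opening in m, from 0 to 0.087. A call has 1 to 12 rows; each row shifts and turns the commanded pose from where the row before left it, along the tool's axes as they then stand; what a row does not reach is not made up. A row lasts 1/10 s, in which the tool goes at most 50 mm and 8.59 degrees, less where a joint would pass 70% of its speed; a pose out of reach is approached as far as the arm can. A call is refused whole if a number of a shift passes 0.05 or a number of a turn 0.15, either way. A call with a gripper value outside its range is refused whole. The fingers move at their own pace and stop on an object; "force" is the grip in N (left out, the last holds). Time passes only in rows, so rows that do not move let the fingers close. It gives the time, the measured TCP pose, the force, the opening and the grip force at its end, in the units of the state.
- get_obs(): the state, without advancing time (a new reading comes with each control period).
- read_camera(name): name is "scene" or "side" or "wrist"; returns a dict with "frame" (384x512x3 uint8, red, green, blue), "intrinsics" (3x3 intrinsics, pixels), "view" (4x4, takes a point from world to camera coordinates). Camera axes: x right, y up, looking along -z (the intrinsics and any distortion apply to the point x, -y, -z); pixel columns grow to the right and rows downward; lengths in m; the calibration is good to about 2 mm. The wrist camera is an equidistant fisheye: a pixel r from the principal point sees the ray r / f radians off the axis. A picture is of the moment at which its call begins. There is no depth.
- sign_off(): hands the job in; it is judged then, once.
Trained networks look in the newest picture that a camera, given by its name, has taken for a name from the list of things; names that differ only in an ending like _2 or _b are one class to them, and where a whole thing is asked for, a point or a joint stands for the part that bears it (a point fixed in the world has none). Each returns a list of dicts, best first, with "p" (0 to 1); they miss things now and then, are a little off and sometimes report something else, mostly with a low value. They report only what shows in the picture. A call takes as long as a camera call.
- silhouettes(camera, name): "pixels" (384x512 bool, what is visible of it) and "extent" ([left, top, right, bottom] in pixels, round what is visible of it).
The state is a dict: "time_s": time; "qpos": joint angles; "joint_velocities": joint speeds; "effort": joint torques, N m; "tool_pos": TCP position; "tool_rot": TCP orientation; "force": force on the tool from outside, world axes, zero at the start; "wrist_torque": the same for the moment, N m; "grip_width": finger opening in m; "grasp_force": force on a finger pad.
Only numpy, scipy, OpenCV 4.12 (cv2) and the standard library are available. Lean on these libraries where they do the work, as an engineer would, in place of code of your own. Each camera call takes 0.05 s, during which the arm holds its last target. There are 200 camera calls.

## Working session

There is one attempt and no reset: what is moved stays moved. The work goes in short steps, Python scripts to look and compute and a tool call to move; the robot and the scene stay as the last step left them, time stands still between calls to the robot, and variables do not carry over. Pictures are saved under pics/ and viewed, at most 10 in all, crops included, and the job is handed in when it is done.

Besides the shell and the picture viewer there is one more tool, called after "Emit:" by a JSON object that holds its "name" and its "arguments". play_rows: Moves the arm, as the interface text tells. Its arguments: {"type":"object","properties":{"steps":{"type":"array","items":{"type":"array","items":{"type":"array","items":{"type":"number"}}}},"force":{"type":"number"}},"required":["steps"]}

```bash
mkdir -p pics; ls; python3 - <<'E'
from cell import *
import cv2,numpy as np
o=get_obs(); print({k:np.round(v,3).tolist() for k,v in o.items()})
ims=[]
for c in ["scene","side"]:
    r=read_camera(c); f=r["frame"]; ims.append(f[:,:,::-1].copy())
    np.savez(f"{c}.npz",K=r["intrinsics"],V=r["view"]); print(c,r["intrinsics"].tolist(),np.round(r["view"],3).tolist())
    for n in ["carrier","lid_front","catch","catch_grip","jar","cup"]:
        for d in silhouettes(c,n)[:2]:
            ys,xs=np.nonzero(d["pixels"]); print(c,n,round(d["p"],2),np.round(d["extent"],0).tolist(),len(xs),xs.mean().round(1),ys.mean().round(1))
            if d["p"]>.5: np.save(f"m_{c}_{n}.npy",d["pixels"])
for i,c in zip(ims,["scene","side"]): cv2.imwrite(f"pics/{c}0.png",cv2.resize(i,(800,600)))
E
```

```text
pics
{'time_s': 0.0, 'qpos': [76.551, 18.44, -4.015, 83.174, 1.295, 78.542, -3.259], 'joint_velocities': [-0.059, -0.006, 0.018, -0.031, -0.022, -0.006, -0.138], 'effort': [0.0, -49.128, -0.404, -31.252, -0.064, 0.044, 0.0], 'tool_pos': [0.16, -0.629, 0.221], 'tool_rot': [-179.889, 0.006, 14.26], 'force': [-0.01, -0.447, 0.273], 'wrist_torque': [0.008, 0.011, 0.051], 'grasp_force': 0.0, 'grip_width': 0.087}
scene [[347.1936772179985, 0.0, 262.48382457008626], [0.0, 347.1936772179985, 193.7878510297418], [0.0, 0.0, 1.0]] [[0.93, 0.367, 0.016, -0.532], [-0.283, 0.687, 0.669, 0.07], [0.234, -0.627, 0.743, -1.063], [0.0, 0.0, 0.0, 1.0]]
scene carrier 0.64 [228.0, 147.0, 373.0, 307.0] 15948 308.4 232.2
scene lid_front 0.57 [260.0, 147.0, 372.0, 289.0] 10809 316.8 216.8
scene catch 0.82 [236.0, 181.0, 260.0, 211.0] 419 244.1 194.0
scene catch_grip 0.78 [231.0, 176.0, 257.0, 212.0] 365 244.3 194.4
scene jar 0.81 [180.0, 270.0, 216.0, 320.0] 1347 197.5 294.7
scene cup 0.86 [229.0, 151.0, 253.0, 186.0] 723 242.0 166.6
side [[370.1863953274289, 0.0, 258.9472778922929], [0.0, 370.1863953274289, 182.67618629411731], [0.0, 0.0, 1.0]] [[-0.851, -0.525, 0.005, 0.472], [0.372, -0.597, 0.71, -0.31], [-0.37, 0.606, 0.704, -0.694], [0.0, 0.0, 0.0, 1.0]]
side carrier 0.7 [128.0, 114.0, 290.0, 259.0] 14811 209.6 186.8
side lid_front 0.63 [129.0, 113.0, 270.0, 204.0] 7540 201.9 163.1
side catch 0.71 [260.0, 150.0, 288.0, 181.0] 294 273.3 166.4
side catch_grip 0.55 [260.0, 150.0, 288.0, 184.0] 337 273.6 165.8
side jar 0.6 [299.0, 137.0, 331.0, 181.0] 959 317.8 156.7
side cup 0.82 [247.0, 249.0, 287.0, 301.0] 1609 265.7 276.4
side cup 0.16 [260.0, 148.0, 288.0, 182.0] 370 273.3 165.8
```

View pics/scene0.png

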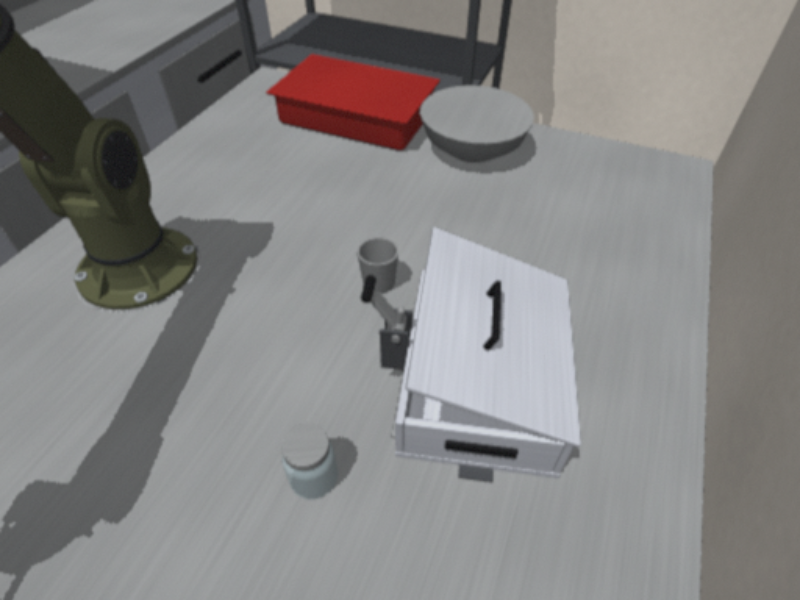

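View pics/side0.png

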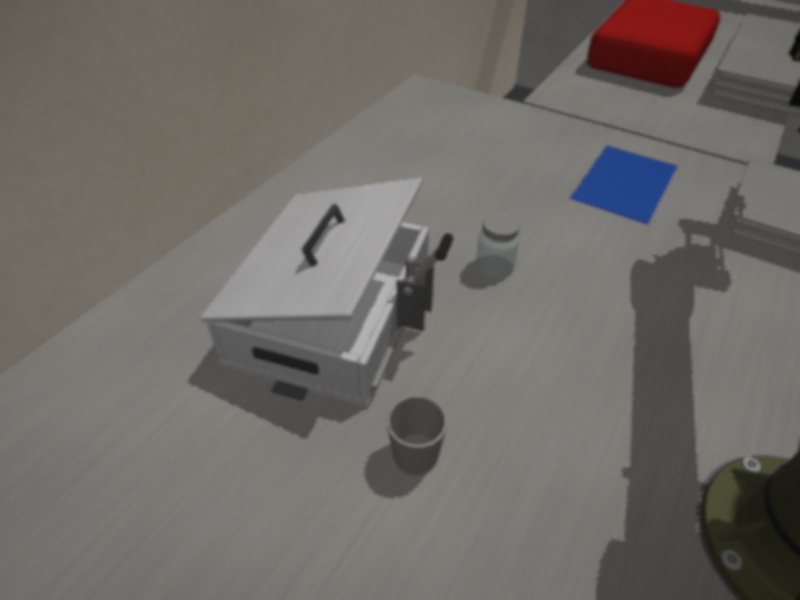

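The scene picture shows the carrier with its lid ajar: front lid corners at (434,229) and (409,388), catch grip at (370,289). The cup stands near the front at (378,262) and the jar at (310,465). The side picture agrees, with lid corners (421,180), (351,318), (296,195), (207,318) and grip (445,246).

```bash
cat > fit.py <<'E'
import numpy as np
from scipy.optimize import least_squares
cam={c:np.load(f"{c}.npz") for c in("scene","side")}
def proj(c,P):
    q=(cam[c]["V"]@np.append(P,1))[:3]; q=np.array([q[0],-q[1],-q[2]]); u=cam[c]["K"]@q; return u[:2]/u[2]
def pt(p,n):
    x,y,yaw,a=p; 
    def lid(u,v,w=.0105): return [.12-u*np.cos(a)+w*np.sin(a),v,.1+u*np.sin(a)+w*np.cos(a)]
    L={"FL":lid(.24,.15),"FR":lid(.24,-.15),"HL":lid(0,.15),"HR":lid(0,-.15),"LF":lid(.24,0),"G":[-.138-.0425,0,.1225+.085*.866],
       "BR":[-.12,-.15,0],"KR":[.12,-.15,0],"BL":[-.12,.15,0],"KL":[.12,.15,0],"P":[-.138,0,.1225],"O":[0,0,0]}[n]
    c,s=np.cos(yaw),np.sin(yaw); return np.array([x+c*L[0]-s*L[1],y+s*L[0]+c*L[1],L[2]])
if __name__=="__main__":
    obs=[("scene","FL",434,229),("scene","FR",409,388),("scene","HL",567,279),("scene","HR",579,443),("scene","G",370,289),("scene","BR",397,454),("scene","KR",560,475),
     ("side","FR",421,180),("side","HR",296,195),("side","HL",207,318),("side","FL",351,318),("side","G",445,246),("side","BL",368,403)]
    res=lambda p:np.concatenate([proj(c,pt(p,n))-np.array([u,v])/1.5625 for c,n,u,v in obs])
    r=least_squares(res,[.6,-.1,0,.4],loss="soft_l1"); print(r.x,np.degrees(r.x[2:])); print(np.round(res(r.x).reshape(-1,2),1).tolist())
    for n in["LF","G","P","FL","FR"]: print(n,pt(r.x,n).round(3))
    np.save("pose.npy",r.x)
    for n,h in(("jar",.05),("cup",.0425)):
        t=[np.argwhere(np.load(f"m_{c}_{n}.npy")).mean(0)[::-1] for c in cam]
        q=least_squares(lambda P:np.concatenate([proj(c,P)-u for c,u in zip(cam,t)]),[.5,0,h]); print(n,q.x.round(3),q.cost)
E
python3 fit.py
```

```text
[ 0.69893469 -0.0041493   0.24566925  0.32530818] [14.07581145 18.63878586]
[[-0.8, 0.6], [-0.8, -0.1], [-0.6, -0.4], [0.8, -1.2], [-1.1, -0.5], [-0.9, 1.3], [-0.6, 1.4], [-0.3, 0.4], [-1.3, -0.4], [-4.2, -1.1], [-0.6, -1.1], [-1.0, -0.2], [0.4, 2.3]]
LF [ 0.598 -0.029  0.187]
G [ 0.524 -0.048  0.196]
P [ 0.565 -0.038  0.122]
FL [0.562 0.116 0.187]
FR [ 0.634 -0.175  0.187]
jar [ 0.521 -0.252  0.05 ] 0.19186433867765446
cup [0.451 0.142 0.057] 0.007658347073997645
```

Emit:
{"name": "play_rows", "arguments": {"steps": [[[0.038, -0.0296, -0.01, 0, 0, 0, 0], [0.038, -0.0296, -0.01, 0, 0, 0, 0], [0.038, -0.0296, -0.01, 0, 0, 0, 0], [0.038, -0.0296, -0.01, 0, 0, 0, 0], [0.038, -0.0296, -0.01, 0, 0, 0, 0], [0.038, -0.0296, -0.01, 0, 0, 0, 0], [0.038, -0.0296, 0, 0, 0, 0, 0], [0.038, -0.0296, 0, 0, 0, 0, 0], [0.038, -0.0296, 0, 0, 0, 0, 0], [0.038, -0.0296, 0, 0, 0, 0, 0], [0.038, -0.0296, 0, 0, 0, 0, 0], [0.038, -0.0296, 0, 0, 0, 0, 0]]]}}

```text
time_s: 1.9
tool_pos: [0.5154, -0.1718, 0.283]
tool_rot: [179.9, -0.0, 14.2]
force: [0.6, -0.9, -0.1]
grip_width: 0.0028
grasp_force: 0.0
```

Emit:
{"name": "play_rows", "arguments": {"steps": [[[0.038, -0.0296, 0, 0, 0, 0, 0], [0.038, -0.0296, 0, 0, 0, 0, 0], [0.038, -0.0296, 0, 0, 0, 0, 0], [0.038, -0.0296, 0, 0, 0, 0, 0], [0, 0, 0, 0, 0, 0, 0], [0, 0, 0, 0, 0, 0, 0]]]}}

```text
time_s: 2.5
tool_pos: [0.6329, -0.0196, 0.282]
tool_rot: [-180.0, 0.0, 14.4]
force: [0.7, -0.2, 0.1]
grip_width: 0.0004
grasp_force: 0.0
```

Emit:
{"name": "play_rows", "arguments": {"steps": [[[0, 0, 0.04, 0, 0, 0, 0], [0, 0, 0.04, 0, 0, 0, 0], [0, 0, 0.015, 0, 0, 0, 0], [0, 0, 0.01, 0, 0, 0, 0], [0, 0, 0.01, 0, 0, 0, 0], [0, 0, 0.01, 0, 0, 0, 0], [0, 0, 0.01, 0, 0, 0, 0]]]}}

```text
time_s: 3.2
tool_pos: [0.6335, -0.0214, 0.1482]
tool_rot: [179.9, -0.1, 14.2]
force: [-0.9, -0.7, 1.2]
grip_width: 0.0001
grasp_force: 0.6
```

Emit:
{"name": "play_rows", "arguments": {"steps": [[[0, 0, 0.01, 0, 0, 0, 0], [0, 0, 0.01, 0, 0, 0, 0], [0, 0, 0.006, 0, 0, 0, 0], [0, 0, 0, 0, 0, 0, 0]]]}}

```text
time_s: 3.6
tool_pos: [0.632, -0.0212, 0.1201]
tool_rot: [-180.0, 0.1, 14.3]
force: [-0.1, -0.6, 0.2]
grip_width: 0.0003
grasp_force: 0.0
```

Emit:
{"name": "play_rows", "arguments": {"steps": [[[0, 0, 0.004, 0, 0, 0, 0], [0, 0, 0.003, 0, 0, 0, 0], [0, 0, 0.002, 0, 0, 0, 0], [0, 0, 0, 0, 0, 0, 0]]]}}

```text
time_s: 4.0
tool_pos: [0.6327, -0.0212, 0.1123]
tool_rot: [-180.0, -0.0, 14.3]
force: [0.8, 0.9, 0.0]
grip_width: 0.0005
grasp_force: 0.0
```

```bash
python3 - <<'E'
from cell import *
import cv2
f=read_camera("side")["frame"][:,:,::-1]; cv2.imwrite("pics/side1.png",cv2.resize(f[80:270,110:340],None,fx=3,fy=3))
E
```

```text
(no output)
```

View pics/side1.png

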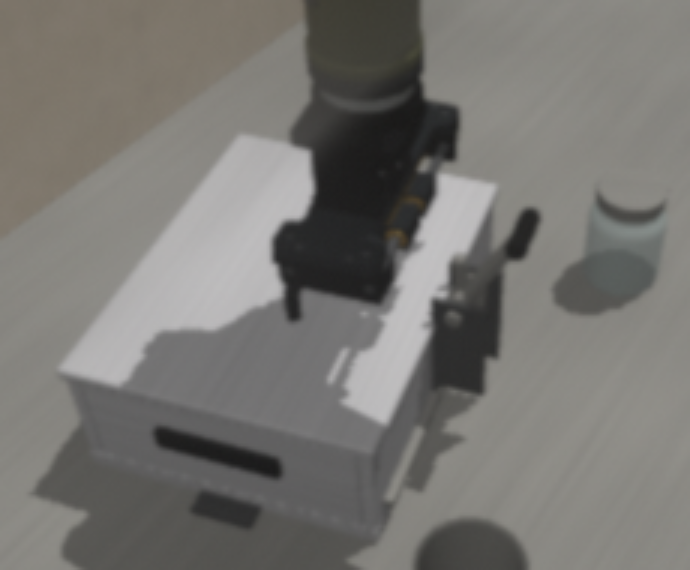

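The side crop shows the lid practically flat on the box and the lever still open at about (520,235). I'll press on until the force shows a hard stop.

Emit:
{"name": "play_rows", "arguments": {"steps": [[[0, 0, 0.002, 0, 0, 0, 0], [0, 0, 0.002, 0, 0, 0, 0], [0, 0, 0, 0, 0, 0, 0]]]}}

```text
time_s: 4.35
tool_pos: [0.633, -0.0213, 0.1108]
tool_rot: [179.9, -0.0, 14.2]
force: [-5.3, -0.2, 11.4]
grip_width: 0.0005
grasp_force: 5.6
```

Emit:
{"name": "play_rows", "arguments": {"steps": [[[0, 0, 0.001, 0, 0, 0, 0], [0, 0, 0, 0, 0, 0, 0], [0, 0, -0.02, 0, 0, 0, 0], [0, 0, -0.04, 0, 0, 0, 0], [0, 0, -0.04, 0, 0, 0, 0], [0, 0, -0.04, 0, 0, 0, 0], [-0.04, 0, 0, 0, 0, 0, 0], [-0.04, 0, 0, 0, 0, 0, 0], [-0.04, 0, 0, 0, 0, 0, 0], [-0.03, 0, 0, 0, 0, 0, 0], [0, 0, 0, 0, 0, 0, 0]]]}}

```text
time_s: 5.45
tool_pos: [0.4844, -0.06, 0.2478]
tool_rot: [179.8, 0.1, 14.1]
force: [0.3, 0.1, -0.7]
grip_width: 0.0005
grasp_force: 0.0
```

```bash
python3 - <<'E'
from cell import *
from fit import *
import cv2
p=np.load("pose.npy"); p[3]=0
r={}
for c in["scene","side"]:
    f=read_camera(c)["frame"][:,:,::-1].copy(); 
    for n in["FL","FR","HL","HR","G"]:
        u=proj(c,pt(p,n)).round().astype(int); cv2.circle(f,tuple(map(int,u)),1,(0,0,255),-1)
    x0,y0=((210,120),(110,90))[c=="side"]; r[c]=cv2.resize(f[y0:y0+190,x0:x0+190],None,fx=2.1,fy=2.1)
cv2.imwrite("pics/both2.png",np.hstack(list(r.values())))
E
```

```text
(no output)
```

View pics/both2.png

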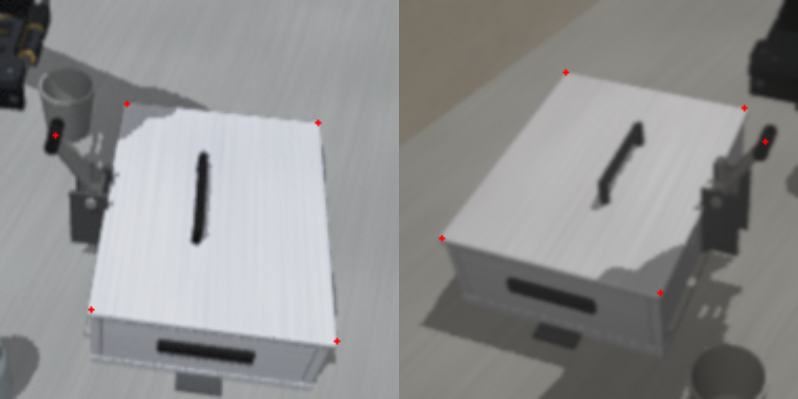

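The lid corners line up with the shut-lid model in both views, and the grip sits at the predicted point: (55,135) in the left half, (765,141) in the right. Next I'll lower the fingers in front of the grip and push.

Emit:
{"name": "play_rows", "arguments": {"steps": [[[0, 0, 0.028, 0, 0, 0, 0], [0, 0, 0.028, 0, 0, 0, 0], [0.014, 0, 0, 0, 0, 0, 0], [0.012, 0, 0, 0, 0, 0, 0], [0.012, 0, -0.003, 0, 0, 0, 0], [0.01, 0, -0.002, 0, 0, 0, 0], [0, 0, 0, 0, 0, 0, 0]]]}}

```text
time_s: 6.25
tool_pos: [0.5359, -0.0456, 0.197]
tool_rot: [-180.0, -0.1, 14.3]
force: [-2.2, -0.9, 1.7]
grip_width: 0.0005
grasp_force: 1.2
```

Emit:
{"name": "play_rows", "arguments": {"steps": [[[0.012, 0, -0.002, 0, 0, 0, 0], [0.012, 0, 0, 0, 0, 0, 0], [0.012, 0, 0, 0, 0, 0, 0], [0.012, 0, 0.001, 0, 0, 0, 0], [0.01, 0, 0.001, 0, 0, 0, 0], [0.006, 0, 0, 0, 0, 0, 0], [0, 0, 0, 0, 0, 0, 0]]]}}

```text
time_s: 6.95
tool_pos: [0.5966, -0.03, 0.1963]
tool_rot: [-180.0, -0.0, 14.3]
force: [-0.5, 0.1, 0.2]
grip_width: 0.0008
grasp_force: 0.0
```

```bash
python3 - <<'E'
from cell import *
import cv2,numpy as np
r={}
for c in["scene","side"]:
    f=read_camera(c)["frame"][:,:,::-1]
    x0,y0=((210,120),(110,90))[c=="side"]; r[c]=cv2.resize(f[y0:y0+190,x0:x0+190],None,fx=2.1,fy=2.1)
cv2.imwrite("pics/both3.png",np.hstack(list(r.values())))
E
```

```text
(no output)
```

View pics/both3.png

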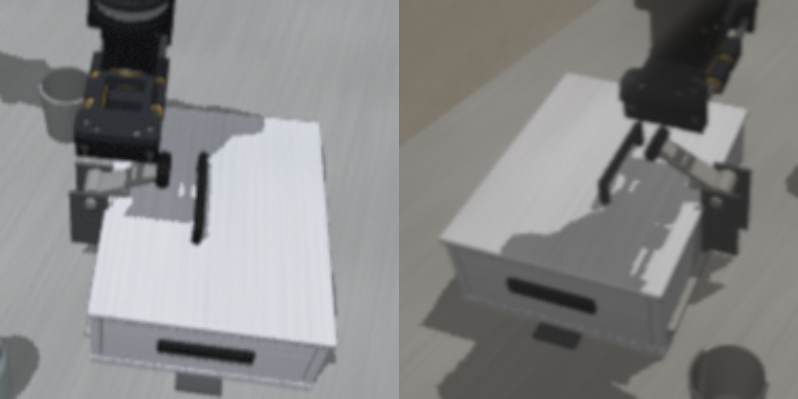

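The lever has gone over onto the lid, with its grip at (163,170) in the left half and (657,143) in the right. I'll retreat upwards and back.

Emit:
{"name": "play_rows", "arguments": {"steps": [[[-0.01, 0, -0.02, 0, 0, 0, 0], [0, 0, -0.04, 0, 0, 0, 0], [0, 0, -0.04, 0, 0, 0, 0], [-0.04, 0, 0, 0, 0, 0, 0], [-0.04, 0, 0, 0, 0, 0, 0], [-0.02, 0, 0, 0, 0, 0, 0], [0, 0, 0, 0, 0, 0, 0], [0, 0, 0, 0, 0, 0, 0]]]}}

```text
time_s: 7.85
tool_pos: [0.4894, -0.0579, 0.2971]
tool_rot: [179.9, -0.1, 14.2]
force: [0.8, 0.1, -0.3]
grip_width: 0.0004
grasp_force: 0.0
```

```bash
python3 - <<'E'
from cell import *
from fit import *
import cv2
p=np.load("pose.npy"); p[3]=0; r={}
a=1.6-.5236; L=[-.138+.085*np.sin(a),0,.1225+.085*np.cos(a)]
c_,s=np.cos(p[2]),np.sin(p[2]); G=np.array([p[0]+c_*L[0],p[1]+s*L[0],L[2]])
for c in["scene","side"]:
    f=read_camera(c)["frame"][:,:,::-1].copy()
    for P in [G]+[pt(p,n) for n in("FL","FR","HL","HR")]: cv2.circle(f,tuple(int(round(v)) for v in proj(c,P)),1,(0,0,255),-1)
    x0,y0=((170,140),(110,90))[c=="side"]; r[c]=cv2.resize(f[y0:y0+190,x0:x0+190],None,fx=2.1,fy=2.1)
cv2.imwrite("pics/both4.png",np.hstack(list(r.values())))
E
```

```text
(no output)
```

View pics/both4.png

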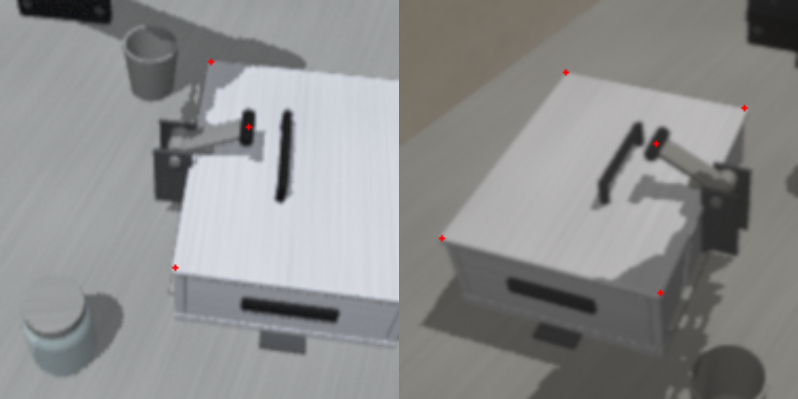

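The grip sits exactly at the predicted locked position: (248,127) in the left half, (656,143) in the right. The lid is shut, the jar and cup are still standing where they were, and the arm is clear.

```bash
python3 -c "
from cell import *
print(sign_off())"
```

```text
the job is handed in; nothing more can be done
None
```

The carrier's lid is fully shut and the catch is locked on it; the jar and cup were not moved, the arm is clear, and the job was handed in at about 8 s (the verdict was not shown).

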